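# Load the label roll and press its snap cap home

## Task

Set the label roll over the spindle of the label-roll stand, flat on the hub plate. Then put the round snap cap on top of the stand, flange down, and press it straight down past the click until it is fully home on the spindle; do not stop at the force drop. Finish while your fingers still hold the cap and press it down firmly, with about ten newtons; do not let go, and leave the tub, the jar and the cheese where they are.

Things in the scene. Friction and masses are not known exactly. Their poses are not given: they have to be found in the camera images.
- stand: label-roll stand, fixed: dark base 150 (x) x 100 x 14 mm, 50 mm high tear-off guide at its -x end; on a column a hub plate, 48 mm diameter, top at 60 mm; on it a spindle, 31 mm diameter, up to a flat shoulder at 102 mm; on that a snap stud, 20 mm diameter, coned tip at 121 mm, with four white spring tongues standing out to 29 mm. Origin: underside centre, on the spindle axis; z up.
- hub (a point): centre of the top of the stand's hub plate, 60 mm above the table; the roll's underside rests here. z up.
- shoulder (a point): centre of the spindle's flat shoulder, 102 mm above the table; the cap's underside rests here when home. z up. Pushed down, the cap's lip meets the tongues with its underside about 13 mm above this point; the resistance grows to about 12 N at 6 mm, then drops; in the last 3 mm the tongues spring out over the lip and lock it, and the cap stops hard on the shoulder.
- stud_tip (a point): top of the snap stud, 121 mm above the table, on the spindle axis.
- label_roll: white label roll on a card core, lying flat: outer diameter 64 mm, height 40 mm, through hole 38 mm, about 0.09 kg. Origin: centre of its underside; z along its axis.
- snap_cap: grey round cap, mouth down, 0.05 kg: flange 52 mm diameter, 4 mm thick, at the bottom; ribbed grip 38 mm diameter up to the closed top at 36 mm. Mouth 23 mm wide through the flange (snap lip), then a 31 mm bore to 23 mm depth. Origin: underside centre; z up.
- spread_tub: bystander: white deli tub, 106 mm diameter, 68 mm high. Origin: centre of its underside.
- jar: bystander: brown glass jar with a black lid, 66 mm diameter, 90 mm high. Origin: centre of its underside.
- cheese_wedge: bystander: wrapped cheese wedge, 91 x 139 x 53 mm. Origin: centre of its underside.
- sign_stand: obstacle, fixed: black price sign on a pole between the robot's start and the work: round foot 130 mm wide, upright sign panel 350 mm wide (along its own y) from 260 to 475 mm above the table; pass over it with the fingertips above 0.5 m. Origin: centre of its foot's underside, at table height.
Mind the look-alikes: they are no part of the job. What is shaped like the snap_cap but black or purple is not meant. Leave any purple look-alike of the label_roll alone.

How it is judged:
By the outcome, as a careful person would: the job done as asked, in the order asked, and still so for the second after the job is handed in, while the arm keeps its last pose, push and grip.
It also fails if it takes over 64 s, if anything falls off the work surface, if the arm or the gripper's body presses on something with over 40 N, if the wrist force passes 120 N, or if a joint passes its speed limit or range.

## Robot

A 6-joint arm with a two-finger parallel gripper is mounted at the origin on the work surface; the furniture and walls round the work are solid. World frame = base frame: x ahead of the robot, y to its left, z up, the work surface at z = 0. Lengths are in m, angles in rad, forces in N, time in s.
With the tool pointing down it reaches from about 0.325 to 0.9 m from the base axis. Payload 6.1 kg.
Tool frame: the origin (TCP) lies at the very end of the fingers, on their centre line; the grasp point (between the pads) lies 19 mm behind it; z points along the fingers, y is the line along which they close (so a half turn about z gives the same grasp; the last joint's range is limited). The gripper opens to 85 mm and grips with 20 to 120 N. Pads are 22 mm wide; open, the fingers measure 114 mm over their backs; the gripper's body (76 mm by 85 mm) begins 54 mm behind the grasp point. The pads swing forward as they close: fully open they stand 13 mm farther back than shut.
Start: joints at [-1.409, 0.22, 1.526, -0, 1.395, -0.126], TCP at [0.177, -0.599, 0.231] pointing down, gripper open.
Joint ranges: [-2.98, 2.98], [-0.91, 2.08], [0.09, 2.57], [-1.24, 4.39], [0.2, 2.65], [-2.68, 2.68]. Speed limits (rad/s): [2.57, 2.57, 3.01, 3.14, 3.14, 3.14].

## Interface

Orientations are given as [roll, pitch, yaw] about the fixed x, y, z axes, in that order (R = Rz(yaw) Ry(pitch) Rx(roll)).
In Python, from station import ctrl, command_gripper, planner, eyes, readout gives the robot as it stands. Calls block until the motion is done:
- ctrl.goto(position, orientation): joint-space move of the TCP to a pose.
- ctrl.move_linear(position, speed=0.15, orientation=None): straight line of the TCP; orientation=None keeps the orientation; speed is the mean speed in m/s.
- ctrl.goto_joints(angles): joint-space move.
- command_gripper(opening, newtons=None): finger opening in m; newtons is the grip in N (None keeps the last); returns when the fingers have stopped.
- ctrl.dwell(seconds).
- planner.inverse_kinematics(position, orientation): joint angles nearest the present ones, or None.
- eyes.capture(name): name is "scene" or "side" or "wrist"; returns a dict with "image" (420x560x3 uint8, blue, green, red), "fx", "fy", "cx", "cy" (pixels), "rvec" (rotation vector, rad) and "tvec" (3), from world to camera coordinates, as OpenCV has them. Camera axes: x right, y down, z forward; pixel columns grow to the right and rows downward; lengths in m; the calibration is good to about 2 mm. A picture is of the moment at which its call begins. There is no depth.
A pose or a line that the arm cannot do raises ctrl.Unreachable and nothing moves.
- ctrl.sign_off(): hands the job in; it is judged then, once.
Readings, each from a call of its own:
- readout.get_time(): time.
- readout.get_joint_pos(): joint angles.
- readout.get_dq(): joint speeds.
- readout.get_joint_efforts(): joint torques, N m.
- readout.get_eef_pos(): TCP position.
- readout.get_orientation(): TCP orientation.
- readout.get_contact_force(): force on the tool from outside, world axes, zero at the start.
- readout.get_moment(): the same for the moment, N m.
- readout.get_finger_gap(): finger opening in m.
- readout.get_finger_force(): force on a finger pad.
Only numpy, scipy, OpenCV 4.12 (cv2) and the standard library are available. Lean on these libraries where they do the work, as an engineer would, in place of code of your own. Each camera call takes 0.05 s, during which the arm holds its last target. There are 200 camera calls.

## Working session

There is one attempt and no reset: what is moved stays moved. The work goes in short steps, each a Python script; the robot and the scene stay as the last script left them, time stands still between calls to the robot, and variables do not carry over. Pictures are saved under pics/ and viewed, at most 10 in all, crops included, and the job is handed in when it is done.

```bash
mkdir -p pics
cat > h.py <<'E'
import numpy as np, cv2
from station import ctrl, command_gripper, planner, eyes, readout
def cap(n,f=None):
    c=eyes.capture(n)
    if f: cv2.imwrite('pics/'+f,c['image'])
    return c
def ray(c,u,v):
    R,_=cv2.Rodrigues(np.array(c['rvec'],float)); t=np.array(c['tvec'],float).ravel()
    d=R.T@np.array([(u-c['cx'])/c['fx'],(v-c['cy'])/c['fy'],1.]); return -R.T@t,d
def onz(c,u,v,z):
    o,d=ray(c,u,v); return o+d*(z-o[2])/d[2]
def proj(c,P):
    K=np.array([[c['fx'],0,c['cx']],[0,c['fy'],c['cy']],[0,0,1.]])
    return cv2.projectPoints(np.array(P,float).reshape(-1,3),np.array(c['rvec'],float),np.array(c['tvec'],float),K,None)[0].reshape(-1,2)
E
python3 - <<'E'
from h import *
import pickle
d={n:cap(n,n+'0.png') for n in('scene','side')}
pickle.dump(d,open('c0.pkl','wb'))
for n in d: print(n,ray(d[n],280,210))
print(readout.get_time(),readout.get_orientation())
cv2.imwrite('pics/both.png',np.hstack([cv2.resize(d[n]['image'],(400,300)) for n in d]))
E
```

```text
scene (array([0.60272093, 0.82859237, 1.06676696]), array([-0.06519345, -0.60993595, -0.78976458]))
side (array([ 0.66845707, -0.58724782,  0.91751447]), array([-0.12686716,  0.64188409, -0.75634575]))
0.1 [-3.13979253e+00 -2.34503622e-04  2.87806017e-01]
```

View pics/scene0.png

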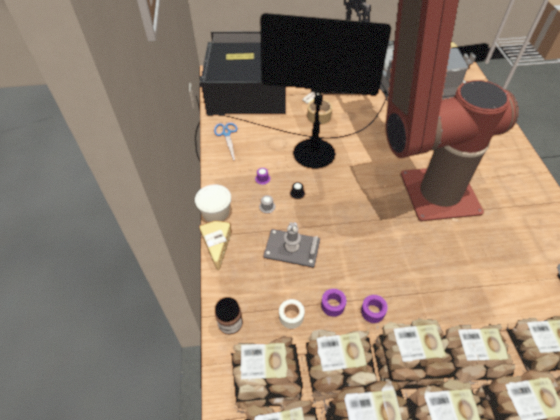

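View pics/side0.png

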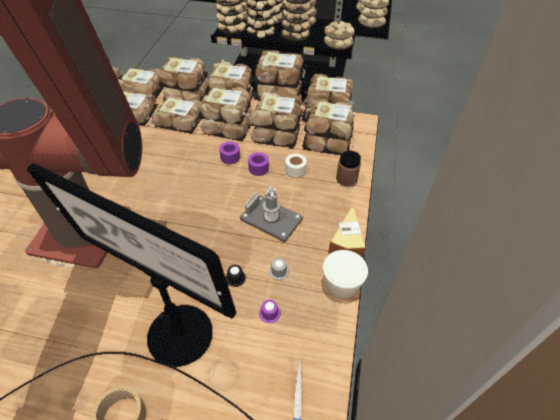

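Scene view: white roll at about (291,313), grey cap at (267,203), stand at (292,243), sign panel at (320,55) with its foot at (315,153). Side view: roll at (296,165), cap at (279,268), spindle at (271,205).

Run:
```python
from h import *
import pickle
d=pickle.load(open('c0.pkl','rb'));S,T=d['scene'],d['side']
def blob(c,u,v,lo,smax=60,r=28):
    im=c['image'];h=cv2.cvtColor(im,cv2.COLOR_BGR2HSV)
    m=((h[...,1]<smax)&(h[...,2]>lo)).astype(np.uint8)
    w=np.zeros_like(m);w[v-r:v+r,u-r:u+r]=1;m*=w
    n,l,s,ce=cv2.connectedComponentsWithStats(m)
    k=1+np.argmax(s[1:,4]);return s[k],ce[k]
for nm,(a,b,z) in {'roll':((291,313),(296,165),.03),'cap':((267,203),(279,268),.018),'stud':((292,228),(271,191),.115),'purplecap':((262,176),(269,311),.018),'blackcap':((297,190),(235,274),.018)}.items():
    print(nm,onz(S,*a,z).round(3),onz(T,*b,z).round(3))
    try:
        for c,p in((S,a),(T,b)):print('  ',blob(c,*p,110))
    except Exception as e:print(e)
for nm,p in {'tub':(213,198),'jar':(228,310),'signfoot':(315,153),'cheese':(215,240)}.items():print(nm,onz(S,*p,{'tub':.068,'jar':.09}.get(nm,.0)).round(3))
a=cv2.resize(S['image'][160:340,190:340],None,fx=2.6,fy=2.6,interpolation=2)
b=cv2.resize(T['image'][140:320,215:365],None,fx=2.6,fy=2.6,interpolation=2)
cv2.imwrite('pics/z.png',np.hstack([a,b]))
```

```text
roll [0.528 0.362 0.03 ] [0.529 0.353 0.03 ]
   (array([279, 299,  26,  29, 440], dtype=int32), array([291.29090909, 313.60681818]))
   (array([285, 153,  22,  24, 335], dtype=int32), array([295.26268657, 165.37910448]))
cap [ 0.553 -0.014  0.018] [ 0.555 -0.012  0.018]
   (array([259, 195,  16,  18, 197], dtype=int32), array([266.74111675, 203.81218274]))
   (array([269, 258,  20,  22, 274], dtype=int32), array([278.33211679, 268.18248175]))
stud [0.499 0.158 0.115] [0.498 0.152 0.115]
   (array([ 264,  222,   56,   34, 1203], dtype=int32), array([290.92518703, 243.00997506]))
   (array([243, 187,  56,  32, 799], dtype=int32), array([268.05131414, 207.80225282]))
purplecap [ 0.558 -0.128  0.018] [ 0.557 -0.133  0.018]
   (array([261, 195,  13,   9,  95], dtype=int32), array([266.56842105, 199.54736842]))
   (array([265, 302,   9,   9,  68], dtype=int32), array([269.05882353, 305.83823529]))
blackcap [ 0.453 -0.054  0.018] [ 0.452 -0.053  0.018]
   (array([269, 196,   6,  17,  72], dtype=int32), array([271.01388889, 204.44444444]))
   (array([207, 269,  14,  33, 219], dtype=int32), array([211.25114155, 289.6347032 ]))
tub [ 0.713 -0.012  0.068]
jar [0.683 0.363 0.09 ]
signfoot [ 0.365 -0.228  0.   ]
cheese [0.719 0.093 0.   ]
```

View pics/z.png

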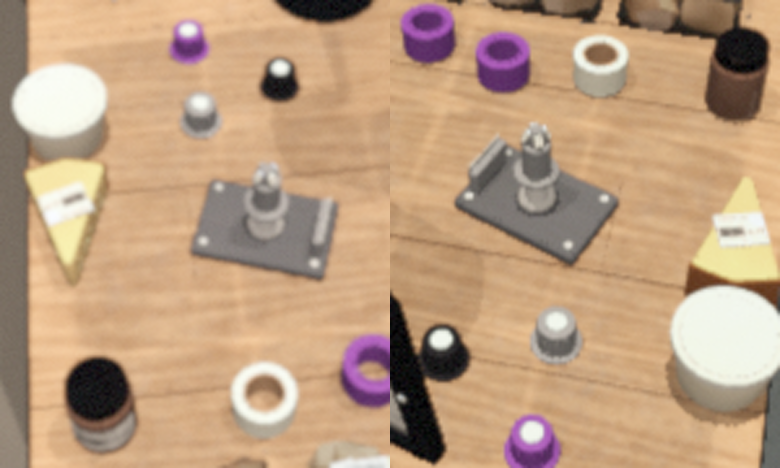

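Both views agree: roll ≈ (0.528,0.357), cap ≈ (0.554,-0.013), stand ≈ (0.498,0.155). I'll go over the sign and refine these with the wrist camera.

Run:
```python
from h import *
import pickle
d=pickle.load(open('c0.pkl','rb'));S,T=d['scene'],d['side']
print('panel bottom',onz(S,262,85,.26),onz(S,382,95,.26),onz(T,222,305,.26))
pi=np.pi; W={}
p=readout.get_eef_pos(); ctrl.move_linear([p[0],p[1],.56],speed=.35); print(readout.get_time())
ctrl.goto([.50,.14,.56],[pi,0,0]); print(readout.get_time())
W['high']=cap('wrist','w1.png')
ctrl.goto([.53,.30,.30],[pi,0,0]); print(readout.get_time())
W['roll']=cap('wrist','w2.png')
pickle.dump(W,open('w.pkl','wb'))
for n in W: print(n,ray(W[n],280,210))
for P in ([.528,.357,.04],[.498,.155,.06],[.554,-.013,.036]): print([proj(W[n],P)[0].round() for n in W])
print(readout.get_joint_pos(),readout.get_orientation())
cv2.imwrite('pics/w12.png',np.vstack([W['high']['image'],W['roll']['image']])[:, :])
cv2.imwrite('pics/w12.png',np.hstack([cv2.resize(W[n]['image'],(400,300)) for n in W]))
```

```text
panel bottom [ 0.53417053 -0.27759153  0.26      ] [ 0.18710699 -0.18413638  0.26      ] [ 0.5058433  -0.26136825  0.26      ]
1.1917
4.025
5.25
high (array([0.57579211, 0.13886377, 0.70132114]), array([-0.31408228,  0.01088468, -0.94955732]))
roll (array([0.60610498, 0.29911758, 0.44363277]), array([-0.31119621,  0.01164652, -0.95049805]))
[array([157., 116.]), array([231., 163.])]
[array([274., 135.]), array([420., 194.])]
[array([373., 100.]), array([574., 138.])]
[ 3.84525175e-01  1.45225308e-01  1.47997650e+00 -2.91353201e-04
  1.51267278e+00  1.95621920e+00] [-3.14046442e+00 -3.55468039e-03 -8.83323270e-04]
```

View pics/w12.png

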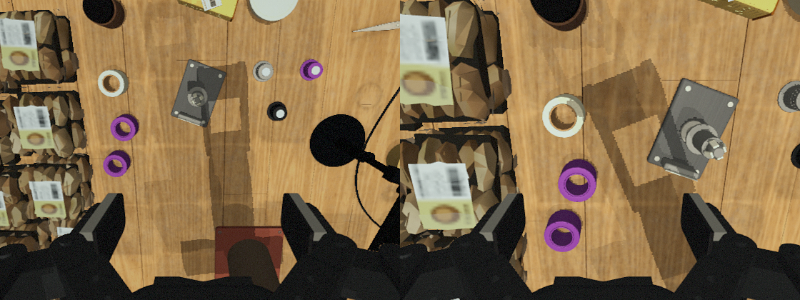

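Sign panel spans x 0.19–0.53 at y≈-0.23, so it is clear of the work. In the wrist views (left high, right low) the roll is at (112,82)/(563,117), the stand at (197,97)/(693,130) and the cap at (263,71) left. The roll lies by a gap in the bread, so I'll close along y. Next I'll refine roll, stand and cap centres.

```bash
cat >> h.py <<'E'
def brightblob(c,P,r,lo,smax=60):
    "convex-hull ellipse of the bright grey blob nearest the projection of P"
    u,v=proj(c,P)[0].round().astype(int); h=cv2.cvtColor(c['image'],cv2.COLOR_BGR2HSV)
    m=((h[...,1]<smax)&(h[...,2]>lo)).astype(np.uint8); w=np.zeros_like(m); cv2.circle(w,(int(u),int(v)),r,1,-1); m*=w
    n,l,s,ce=cv2.connectedComponentsWithStats(m); k=1+np.argmax(s[1:,4])
    pts=cv2.convexHull(np.argwhere(l==k)[:,::-1].astype(np.int32)); return pts.reshape(-1,2),cv2.fitEllipse(pts),s[k]
E
python3 - <<'E'
from h import *
import pickle
W=pickle.load(open('w.pkl','rb'))
for n,r in(('high',26),('roll',45)):
  for lo in(140,180,200,220):
    try:
        pts,e,s=brightblob(W[n],[.528,.357,.04],r,lo); print(n,lo,np.round(e[0],1),np.round(e[1],1),s,onz(W[n],*e[0],.04).round(4))
    except Exception as x: print(n,lo,x)
im=W['roll']['image']; a=cv2.resize(im[90:270,330:490],None,fx=3,fy=3,interpolation=2)
b=cv2.resize(im[120:210,180:280],None,fx=2.5,fy=2.5,interpolation=2)
o=np.zeros((540,480+250,3),np.uint8);o[:,:480]=a;o[:225,480:]=b
b=cv2.resize(W['high']['image'][70:170,320:420],None,fx=2.5,fy=2.5,interpolation=2);o[270:520,480:]=b
cv2.imwrite('pics/z2.png',o)
E
```

```text
high 140 [155.1 116.4] [35.4 39.1] [137  98  37  38 621] [0.5266 0.3603 0.04  ]
high 180 [154.8 116.6] [34.8 38.8] [137  98  37  38 577] [0.5264 0.3609 0.04  ]
high 200 [154.9 116.6] [34.1 37.9] [138  99  35  37 489] [0.5264 0.3606 0.04  ]
high 220 OpenCV(4.12.0) /io/opencv/modules/imgproc/src/shapedescr.cpp:361: error: (-201:Incorrect size of input array) There should be at least 5 points to fit the ellipse in function 'fitEllipseNoDirect'

roll 140 [227.6 163.6] [56.1 58.9] [ 199  135   59   58 1428] [0.5271 0.3608 0.04  ]
roll 180 [227.4 163.8] [55.5 58.3] [ 199  136   58   57 1133] [0.5269 0.3611 0.04  ]
roll 200 [227.3 163.9] [54.8 58. ] [ 199  136   57   57 1059] [0.5268 0.3612 0.04  ]
roll 220 [227.5 163.8] [53.9 57. ] [200 136  56  56 931] [0.5269 0.361  0.04  ]
```

View pics/z2.png

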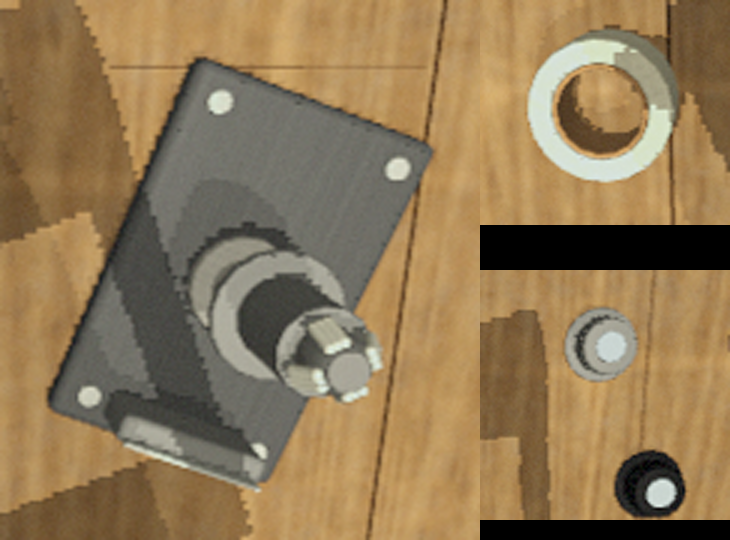

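Crop shows stand bolts at (220,102),(398,168),(90,397),(259,451), stud tip at (348,373), roll top centre at (600,111), cap flange at (601,344) and cap top at (611,347).

Run:
```python
from h import *
import pickle
W=pickle.load(open('w.pkl','rb'));c=W['roll'];h=W['high']
B=[onz(c,x/3+330,y/3+90,.014) for x,y in((220,102),(398,168),(90,397),(259,451))]
print(np.round(B,4)); print('diag',(B[0]+B[3])/2,(B[1]+B[2])/2)
print('tip',onz(c,348/3+330,373/3+90,.121))
print('roll',onz(c,228,164.4,.04))
print('cap',onz(h,368.4,99.6,.004),onz(h,372.4,100.8,.036))
d=pickle.load(open('c0.pkl','rb'))
# stud tip across scene+side (2.6x crops)
print(onz(d['scene'],190+267/2.6,160+168/2.6,.121),onz(d['side'],215+(537-390)/2.6,140+127/2.6,.121))
```

```text
[[0.5669 0.1656 0.014 ]
 [0.5422 0.0956 0.014 ]
 [0.4496 0.2073 0.014 ]
 [0.426  0.1365 0.014 ]]
diag [0.49646584 0.15105906 0.014     ] [0.49590933 0.1514634  0.014     ]
tip [0.4962691 0.1527837 0.121    ]
roll [0.52620543 0.36046419 0.04      ]
cap [ 0.55287173 -0.01217069  0.004     ] [ 0.55193732 -0.01220097  0.036     ]
[0.49662521 0.15175378 0.121     ] [0.49853049 0.15461535 0.121     ]
```

Run:
```python
from h import *
pi=np.pi;o=[pi,0,0];x,y=.5262,.3604;g=readout
command_gripper(.078)
ctrl.goto([x,y,.11],o); ctrl.move_linear([x,y,.008],speed=.1)
print('f',np.round(g.get_contact_force(),1),g.get_time())
command_gripper(.055,40); print('gap',g.get_finger_gap(),g.get_finger_force(),g.get_time(),g.get_eef_pos())
ctrl.move_linear([x,y,.17],speed=.2); print('gap',g.get_finger_gap(),np.round(g.get_contact_force(),1))
ctrl.move_linear([.4963,.152,.16],speed=.25)
print(g.get_eef_pos(),g.get_time(),np.round(g.get_contact_force(),1))
a=cap('scene')['image'][190:290,230:350];b=cap('side')['image'][140:240,210:330];w=cap('wrist')
import pickle;pickle.dump(w,open('w3.pkl','wb'))
r=lambda i:cv2.resize(i,(360,300),interpolation=2)
cv2.imwrite('pics/z3.png',np.vstack([np.hstack([r(a),r(b)]),np.hstack([r(w['image']),np.zeros((300,360,3),np.uint8)])]))
```

```text
f [-0.1 -0.3  1.3] 7.5333
gap 0.06205311873774956 44.50213138014078 7.8167 [0.52722164 0.36091312 0.00943867]
gap 0.062197413307703654 [ 0.1 -0.2 -1.3]
[0.49636645 0.15266363 0.15984416] 9.7667 [-0.5  1.  -1.4]
```

View pics/z3.png

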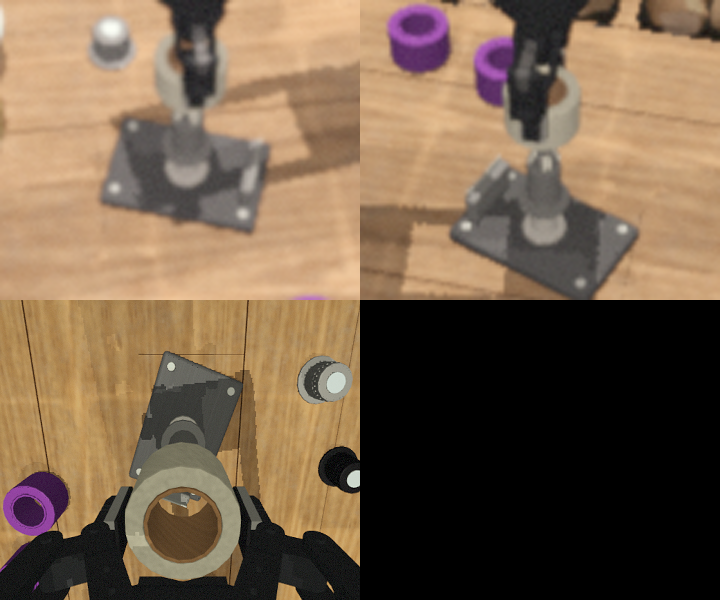

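The roll is held level by both pads, with its hole centre at (182,525) in the wrist tile. I'll check its in-hand position before lowering.

Run:
```python
from h import *
import pickle
w=pickle.load(open('w3.pkl','rb'));k=560/360
h=cv2.cvtColor(w['image'],cv2.COLOR_BGR2HSV)
print('roll hole',onz(w,182.5*k,225*1.4,.1905)); print('rim far',onz(w,182*k,(443-300)*1.4,.1905),'rim near',onz(w,182*k,(580-300)*1.4,.1905))
print('inner edges',onz(w,182*k,187*1.4,.1905),onz(w,182*k,263*1.4,.1905),onz(w,144*k,225*1.4,.1905),onz(w,221*k,225*1.4,.1905))
print('cap',onz(w,322*k,80*1.4,.003),onz(w,337*k,83*1.4,.036))
print(readout.get_eef_pos(),readout.get_orientation())
```

```text
roll hole [0.49761379 0.15270389 0.1905    ]
rim far [0.53842702 0.15298284 0.1905    ] rim near [0.46509485 0.15295728 0.1905    ]
inner edges [0.51753929 0.15297556 0.1905    ] [0.47565794 0.15296096 0.1905    ] [0.49758537 0.17308994 0.1905    ] [0.4976422 0.1323224 0.1905   ]
cap [ 0.55318721 -0.01474105  0.003     ] [ 0.55245643 -0.01278857  0.036     ]
[0.49636944 0.15311627 0.15992521] [-3.14130984e+00  6.59147901e-05  1.47114070e-03]
```

Run:
```python
from h import *
g=readout;x,y=.4954,.1515
ctrl.move_linear([x,y,.15],speed=.1)
for z in (.13,.115,.10,.085,.076,.072,.069,.067):
    ctrl.move_linear([x,y,z],speed=.08); f=np.round(g.get_contact_force(),1); print(z,f,np.round(g.get_eef_pos(),4),g.get_time())
    if abs(f[2]+1.4)>6 or np.hypot(f[0],f[1])>8: break
```

```text
0.13 [ 1.1 -0.4 -0.6] [0.4947 0.1514 0.129 ] 10.5667
0.115 [-0.3  0.3 -0.5] [0.4948 0.1514 0.1143] 10.9
0.1 [-0.2 -0.4 -1.3] [0.4947 0.1514 0.0992] 11.2333
0.085 [ 1.1  0.1 -1.9] [0.4948 0.1514 0.0843] 11.5667
0.076 [-0.6  0.5 -0.6] [0.4949 0.1514 0.0754] 11.825
0.072 [ 0.   0.2 -1.2] [0.4952 0.1515 0.0718] 12.075
0.069 [ 0.3 -0.1  0.4] [0.496  0.1516 0.0695] 12.325
0.067 [-7.5 -1.9 17.6] [0.496  0.1516 0.0693] 12.575
```

Run:
```python
from h import *
import pickle
g=readout;o=[np.pi,0,0]
ctrl.move_linear([.4958,.1516,.0693],speed=.05); command_gripper(.08)
ctrl.move_linear([.4958,.1516,.18],speed=.15)
ctrl.goto([.53,.04,.26],o); print(g.get_time(),g.get_orientation())
w=cap('wrist','w4.png');pickle.dump(w,open('w4.pkl','wb'))
for P in([.496,.152,.1],[.496,.152,.121],[.5525,-.0125,.036],[.5525,-.0125,.0]):print(proj(w,P).round(1))
```

```text
14.6667 [-3.14053966e+00  2.58666394e-03 -1.05454773e-03]
[[152.1 220.4]]
[[143.2 229.4]]
[[338.7 142.4]]
[[334.  137.4]]
```

View pics/w4.png

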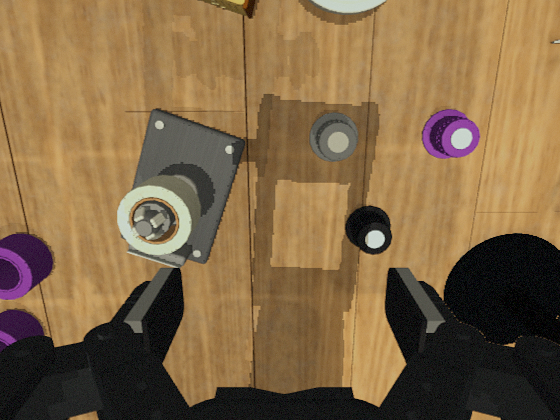

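Roll is seated flat around the spindle: rim centre at (155,221), stud tip at (144,228). The grey cap flange at (334,137) and top at (338,142) match (0.5525,-0.0125).

Run:
```python
from h import *
import pickle
g=readout;x,y=.5525,-.0125
command_gripper(.066)
ctrl.move_linear([x,y,.09],speed=.2); ctrl.move_linear([x,y,.008],speed=.1); ctrl.dwell(.2)
print('pre',g.get_eef_pos(),np.round(g.get_contact_force(),1),g.get_time())
command_gripper(.03,80); ctrl.dwell(.2)
print('grasp',g.get_finger_gap(),g.get_finger_force(),g.get_eef_pos())
ctrl.move_linear([x,y,.16],speed=.2); ctrl.move_linear([.4963,.152,.16],speed=.2); ctrl.dwell(.3)
print(g.get_eef_pos(),g.get_orientation(),g.get_finger_gap(),np.round(g.get_contact_force(),1),g.get_time())
w=cap('wrist','w5.png');pickle.dump(w,open('w5.pkl','wb'))
a=cap('scene')['image'][190:290,230:350];b=cap('side')['image'][140:240,210:330]
r=lambda i:cv2.resize(i,(360,300),interpolation=2)
o=np.zeros((600,800,3),np.uint8);o[:300,:720]=np.hstack([r(a),r(b)]);o[300:,:720]=cv2.resize(w['image'][180:390,50:530],(720,300))
cv2.imwrite('pics/z5.png',o)
for P in([.4963,.152,.19],[.4963,.152,.156],[.4963,.152,.121]):print(proj(w,P).round(1))
```

```text
pre [ 0.55316885 -0.01263043  0.0088131 ] [ 0.8 -0.1  0.7] 17.225
grasp 0.03613117407248624 80.16691077500582 [ 0.55307018 -0.01259971  0.00875872]
[0.49654742 0.15131395 0.15997064] [ 3.14149334e+00  3.94036578e-05 -1.17562815e-03] 0.03611899593263302 [-0.4  0.3 -0.5] 20.025
[[280.7 317.8]]
[[281.4 271.2]]
[[281.8 239.5]]
```

View pics/z5.png

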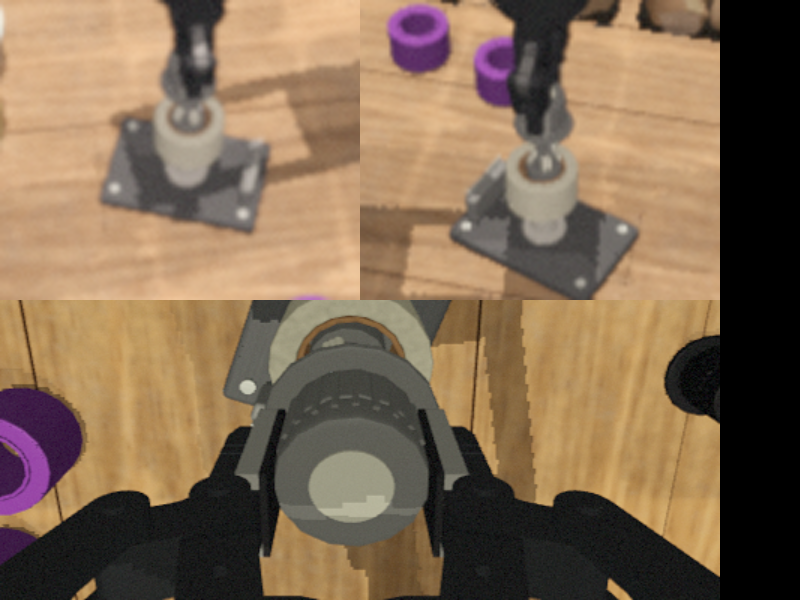

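Cap is held level over the stud; its top disc centre is at (351,484) in the crop, roll below. I'll compute the in-hand offset and then press.

Run:
```python
from h import *
import pickle
w=pickle.load(open('w5.pkl','rb'))
q=lambda x,y,z:onz(w,50+x/1.5,180+(y-300)*.7,z).round(4)
print('disc',q(351,486,.187),'disc edges',q(351,450,.187),q(351,522,.187),'top edge',q(351,543,.187),q(275,480,.187),q(428,480,.187),'flange far',q(351,346,.155))
```

```text
disc [0.4973 0.1509 0.187 ] disc edges [0.5072 0.1509 0.187 ] [0.487  0.1509 0.187 ] top edge [0.4807 0.1509 0.187 ] [0.499  0.1685 0.187 ] [0.499 0.133 0.187] flange far [0.5227 0.1508 0.155 ]
```

Run:
```python
from h import *
g=readout;x,y=.4957,.1523
ctrl.move_linear([x,y,.128],speed=.08)
z=.128
while z>.1045:
    z-=.001; ctrl.move_linear([x,y,z],speed=.02); ctrl.dwell(.1)
    f=np.mean([g.get_contact_force() for _ in range(3)],0).round(1); e=g.get_eef_pos(); print(round(z,4),f,np.round(e,4),g.get_time())
    if f[2]>25 or np.hypot(f[0],f[1])>12 or (e[2]<.1125 and f[2]>9): break
print(g.get_finger_gap())
```

```text
0.127 [ 0.3  0.4 -1. ] [0.4958 0.1523 0.1272] 21.075
0.126 [-0.5  0.2 -0.9] [0.4958 0.1523 0.126 ] 21.425
0.125 [ 0.5 -0.1  0.9] [0.4958 0.1523 0.1251] 21.775
0.124 [1.2 0.7 0.1] [0.4959 0.1524 0.1242] 22.125
0.123 [0.7 0.8 1.9] [0.496  0.1524 0.1233] 22.475
0.122 [1.9 0.1 3.7] [0.496  0.1524 0.1222] 22.825
0.121 [2.5 0.6 5. ] [0.496  0.1524 0.1213] 23.175
0.12 [1.9 0.7 5.6] [0.4961 0.1524 0.1204] 23.525
0.119 [1.2 0.8 6.4] [0.4962 0.1524 0.1196] 23.875
0.118 [1.2 0.3 7.4] [0.4963 0.1524 0.1188] 24.225
0.117 [2.3 2.  4.2] [0.4959 0.1524 0.1172] 24.575
0.116 [ 3.9  2.  -1.3] [0.4953 0.1522 0.1152] 24.925
0.115 [ 3.8  0.2 -1.5] [0.4955 0.1523 0.1147] 25.275
0.114 [ 2.6  0.5 -1.5] [0.4954 0.1522 0.1138] 25.625
0.113 [ 1.3  0.5 -5.3] [0.4946 0.1521 0.1121] 25.975
0.112 [-0.8 -1.  -2.8] [0.4954 0.1522 0.1119] 26.325
0.111 [-0.6  0.5 -0.8] [0.496  0.1523 0.1113] 26.675
0.11 [-2.2 -0.5  5.1] [0.4962 0.1524 0.1108] 27.025
0.109 [-5.1 -0.6 12.6] [0.4962 0.1524 0.1107] 27.375
0.03640447655415634
```

Run:
```python
from h import *
g=readout
ctrl.move_linear([.4960,.1523,.1093],speed=.02); ctrl.dwell(.5)
for _ in range(3):
    ctrl.dwell(.15); print(np.round(g.get_contact_force(),1),np.round(g.get_eef_pos(),4))
print(g.get_finger_gap(),g.get_finger_force(),g.get_time())
w=cap('wrist')['image']; a=cap('scene')['image'][190:290,230:350];b=cap('side')['image'][140:240,210:330]
r=lambda i:cv2.resize(i,(360,300),interpolation=2)
cv2.imwrite('pics/z6.png',np.vstack([np.hstack([r(a),r(b)]),cv2.resize(w[180:390,50:530],(720,300))]))
```

```text
[-5.  -1.5 11. ] [0.4962 0.1524 0.1107]
[-5.5 -0.8 11.5] [0.4962 0.1524 0.1107]
[-5.7 -1.  12.3] [0.4962 0.1524 0.1107]
0.03580432832311513 82.33108042739332 28.575
```

View pics/z6.png

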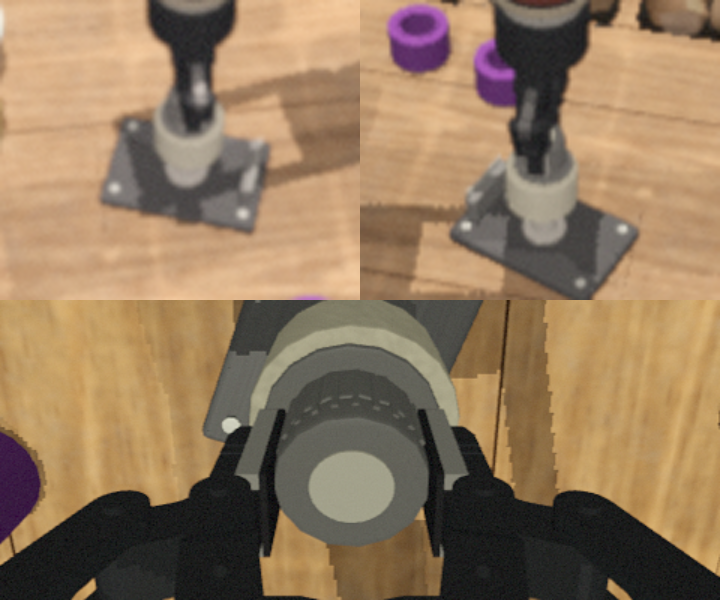

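The cap sits on the shoulder just above the roll. It has not moved in the fingers (top disc still at (351,486)), and TCP height 0.1107 matches home. The press is steady at about 11 N.

Run:
```python
from h import *
ctrl.move_linear([.4961,.1523,.1094],speed=.02); ctrl.dwell(.4)
print(np.round(readout.get_contact_force(),1),np.round(readout.get_eef_pos(),4)); print(ctrl.sign_off())
```

```text
[-6.  -0.9 10.6] [0.4962 0.1524 0.1107]
the job is handed in; nothing more can be done
None
```

Job handed in after about 29 s on the robot's clock: the label roll is seated on the hub plate, and the grey cap was pressed past the click to its hard stop on the shoulder, with the fingers still gripping it and pressing down at about 10.6 N.

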